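# Hang the dollhouse front on its pintles

### The arm

A 6-joint arm with a two-finger parallel gripper is mounted at the origin on the work surface. World frame = base frame: x ahead of the robot, y to its left, z up, the work surface at z = 0. Lengths are in m, angles in rad, forces in N, time in s.
With the tool pointing down it reaches from about 0.375 to 0.9 m from the base axis. Payload 3.1 kg.
Tool frame: the origin (TCP) lies midway between the tips of the shut fingers; the grasp point (between the pads) lies 19 mm behind it; z points along the fingers, y is the line along which they close (so a half turn about z gives the same grasp; the last joint's range is limited). The gripper opens to 85 mm and grips with 20 to 120 N. Pads are 22 mm wide; open, the fingers measure 114 mm over their backs; the gripper's body (76 mm by 85 mm) begins 54 mm behind the grasp point. The pads swing forward as they close: fully open they stand 13 mm farther back than shut.
Start: joints at [-1.308, 0.527, 1.433, -0, 1.181, -0.178], TCP at [0.267, -0.565, 0.231] pointing down, gripper open.
Joint ranges: [-3.08, 3.08], [-0.75, 2.2], [0.22, 2.44], [-1.43, 4.57], [0, 2.65], [-2.85, 2.85]. Speed limits (rad/s): [2.79, 2.79, 3.14, 3.14, 3.14, 3.14].

### API

Orientations are given as a unit quaternion [x, y, z, w].
In Python, from station import manip gives the robot as it stands.
- The arm moves only by the tool move_arm, never from a script. Its argument "increments" is a list that holds one entry, the list of rows, each a list of 5 numbers: the gripper's target within -1 to 1 (shut at 1, half-way at 0, fully open at -1), then the shift along the world's x, y, z in m, then the turn about the world's z in degrees. In form: [[[fingers, dx, dy, dz, twist], ...]]. A call has 1 to 8 rows; each row shifts and turns the commanded pose from where the row before left it; what a row does not reach is not made up. A row lasts 1/10 s, in which the tool goes at most 50 mm and 8.59 degrees, less where a joint would pass 70% of its speed; a pose out of reach is approached as far as the arm can. A call with a gripper value outside its range is refused whole. The fingers move at their own pace and stop on an object; "newtons" is the grip in N (left out, the last holds). Time passes only in rows, so rows that do not move let the fingers close. It gives the time, the measured TCP pose, the force, the opening and the grip force at its end, in the units of the state.
- manip.sense(): the state, without advancing time (a new reading comes with each control period).
- manip.snapshot(name): name is "side" or "top" or "wrist"; returns a dict with "img" (384x512x3 uint8, red, green, blue), "fx", "fy", "cx", "cy" (pixels), "world_to_cam" (4x4, takes a point from world to camera coordinates); the wrist camera has in their place "tool_from_camera" (4x4, takes a point from camera to tool coordinates, whose origin is the TCP and whose axes are the flange's). Camera axes: x right, y down, z forward; pixel columns grow to the right and rows downward; lengths in m; the calibration is good to about 2 mm. A picture is of the moment at which its call begins: read the wrist's pose just before it. There is no depth.
- manip.sign_off(): hands the job in; it is judged then, once.
Trained networks look in the newest picture that a camera, given by its name, has taken for a name from the list of things; names that differ only in an ending like _2 or _b are one class to them, and where a whole thing is asked for, a point or a joint stands for the part that bears it (a point fixed in the world has none). Each returns a list of dicts, best first, with "confidence" (0 to 1); they miss things now and then, are a little off and sometimes report something else, mostly with a low value. They report only what shows in the picture. A call takes as long as a camera call. They do not tell look-alikes from the thing itself.
- manip.spot_in(label, camera): "xyz" ([x, y, z] in m, in world coordinates, good to about 4 mm: the middle of the surface that is visible of it).
- manip.mark_of(label, camera): "xyz" ([x, y, z] in m, in world coordinates, good to about 4 mm: a listed point, or the origin of a listed thing).
The state is a dict: "t": time; "q": joint angles; "qd": joint speeds; "tau": joint torques, N m; "tcp_pos": TCP position; "tool_rot": TCP orientation; "force": force on the tool from outside, world axes, zero at the start; "ft_torque": the same for the moment, N m; "finger_gap": opening from 0.0 (shut) to 1.0 (fully open); "gripper_force": force on a finger pad.
Only numpy, scipy, OpenCV 4.12 (cv2) and the standard library are available. Lean on these libraries where they do the work, as an engineer would, in place of code of your own. Each camera call takes 0.05 s, during which the arm holds its last target. There are 200 camera calls.

### The job

Take the dollhouse's loose front leaf out of its stand and hang it on the house's two hinge pintles, gently and with the leaf standing wide open, so that both sockets are fully home. Then swing the leaf shut against the house front and let go. The hinge strip's exact place must be found by touch: never force the leaf, and leave the other toys where they are.

Things in the scene. Friction and masses are not known exactly. Their poses are not given: they have to be found in the camera images.
- house: Tin dollhouse fixed to the counter: 160 mm deep (x), 220 wide (y), walls 165 tall, green flap roof to 252, chimney to 273. Origin: centre of its underside; z up; its front, plane x = -80, faces own -x. Near the +y end of the front an upright steel hinge strip, 22 wide, has two arms (10 wide, 7 thick), each with an upright steel pintle at its end.
- hinge_mid (a point): Fixed mark on the house at own (-102, 83, 35) mm: MIDDLE of the range where the lower pintle's foot (its arm's top) can be. The strip is clamped up to 13 mm from here to either side along house y; where is not measured: find it by touch. Upper foot 75 mm above. Pintles: 7.5 mm thick, 16 tall, last 3 tapering to 4.4; axis 17 mm off the strip. The strip holds against pushes under 30 N.
- leaf: Loose front leaf, about 0.18 kg: tin panel 8 mm thick (x), 135 tall, from y = -10 to -170. Origin: on its sockets' axis, level with the panel's lower edge; outer face to own -x. Home: origin 15 mm above the house's underside. Shut: axes parallel to the house's. Wide open: turned -90 degrees about z from that, so it runs from the hinge to house -x. It shuts by turning +90 degrees.
- socket_low (a point): Lower end of the leaf's lower hinge socket, on its axis, 20 mm above the leaf's origin. Socket: upright open tube, outside 16 mm, bore 10 mm, 20 tall. Home, this end rests on the lower arm, at hinge_mid's height. The leaf must come over the pintles from the side, raised 17 to 45 mm above home (higher, the lower socket meets the upper arm), then go straight down.
- socket_high (a point): Lower end of the leaf's upper hinge socket, 75 mm above socket_low, same tube and same axis. On the pintles the leaf turns easily, stays where it is left, and its free edge sags some 6 mm from the play in the sockets.
- grip (a point): Centre of the leaf's wooden grip block on the panel's top edge, at leaf own (0, -90, 150) mm: 40 mm long in leaf y, 12 thick in leaf x, 30 tall.
- lath (a point): Centre of the front face of a wooden lath on the house front, 45 mm wide, 135 tall, standing 16.5 mm out of the front at the end away from the hinge: the leaf's inner face shuts against it (1.5 mm gap).
- stand: Fixed dark wood display stand holding the leaf upright at the start: base 200 x 90 x 8 mm, origin at the centre of its underside; two rails along own x, 10 mm apart, 38 tall, hold the panel's lower 38 mm. The leaf's lower edge rests 8 mm above the counter; lift straight up over 40 mm to clear.
- ball_center (a point): Centre of a red wooden ball, 50 mm across, resting on a small fixed wooden ring; not to be disturbed.
- cup: a white ceramic cup, 76 mm across, 85 mm tall, standing loose on the counter; origin at the centre of its underside; not to be disturbed.
- engine: a steel tin train engine, 130 mm long, 55 mm wide, 82 mm tall, standing loose on the counter; origin at the centre of its underside; not to be disturbed.
- key: a brass winding key lying flat, about 65 mm long, 10 mm thick, loose on the counter; origin near its middle on its underside; not to be disturbed.
- jar: a glass jar with a lid, 70 mm across, 100 mm tall, standing loose on the counter; origin at the centre of its underside; not to be disturbed.
- top: a wooden spinning top, 52 mm across, 50 mm tall, standing loose on the counter; origin at the centre of its underside; not to be disturbed.
Mind the look-alikes: they are no part of the job. What is meant by the leaf is not green or pink, and is the smaller of those in its own colour.

How it is judged:
On the way:
1. The leaf is hung: both sockets fully home on the pintles bearing on the house, while the leaf stands open (more than 50 degrees from shut) (x of leaf in the frame of house between -0.107 and -0.097 m and y of leaf in the frame of house between 0.066 and 0.1 m and z of leaf in the frame of house between 0.012 and 0.018 m and angle between leaf's own z axis and vertical below 0.07 rad and angle between the x axis of leaf and the x axis of house, either way round above 0.87 rad and contact force between leaf and house above 0.3 N), for 0.2 s.
At the end, for the whole second after the job is handed in: The leaf hangs on both pintles, fully home (height within 3 mm of home, socket axis in the strip's range, upright within 4 degrees), shut against the house front within 7 degrees, at rest and released (x of leaf in the frame of house between -0.107 and -0.097 m and y of leaf in the frame of house between 0.066 and 0.1 m and z of leaf in the frame of house between 0.012 and 0.018 m and angle between leaf's own z axis and vertical below 0.07 rad and angle between the x axis of leaf and the x axis of house, either way round below 0.12 rad and linear speed of leaf below 0.02 m/s and angular speed of leaf below 0.1 rad/s); the robot touches nothing.
It fails at once if The leaf presses or strikes the house or its pintles with more than 35 N (contact force between leaf and house above 35 N).
It fails at once if A bystander toy is moved more than 20 mm (distance of any of cup, engine, key, jar, top, ball_center from where it was at the start of the episode above 0.02 m).
It also fails if it takes over 54 s, if anything falls off the work surface, if the arm or the gripper's body presses on something with over 40 N, if the wrist force passes 120 N, or if a joint passes its speed limit or range.

## Working session

There is one attempt and no reset: what is moved stays moved. The work goes in short steps, Python scripts to look and compute and a tool call to move; the robot and the scene stay as the last step left them, time stands still between calls to the robot, and variables do not carry over. Pictures are saved under pics/ and viewed, at most 10 in all, crops included, and the job is handed in when it is done.

Besides the shell and the picture viewer there is one more tool, called after ">>>" as name(argument=value, ...), one argument or row to a line, values as JSON. move_arm: Moves the arm, as the interface text tells. Its arguments: {"type":"object","properties":{"increments":{"type":"array","items":{"type":"array","items":{"type":"array","items":{"type":"number"}}}},"newtons":{"type":"number"}},"required":["increments"]}

```bash
mkdir -p pics; cat > h.py <<'E'
from station import manip
import numpy as np, cv2
def snap(n,f):
    s=manip.snapshot(n); cv2.imwrite('pics/'+f,s['img'][:,:,::-1]); return s
E
python3 - <<'E'
from h import *
a=snap('side','s1.png');b=snap('top','t1.png')
im=np.hstack([a['img'],b['img']])[:,:,::-1]
cv2.imwrite('pics/st.png',cv2.resize(im,(800,300)))
for l in ['house','hinge_mid','leaf','socket_low','socket_high','grip','lath','stand','ball_center','cup','engine','key','jar','top']:
    for c in ['side','top']:
        print(l,c,[(np.round(d['xyz'],3).tolist(),round(d['confidence'],2)) for d in manip.mark_of(l,c)[:4]])
s=manip.sense();print(s['t'],s['tool_rot'],s['tcp_pos'])
E
```

```text
house side [([0.622, 0.288, -0.001], 0.63)]
house top []
hinge_mid side [([0.562, 0.173, 0.032], 0.67)]
hinge_mid top [([0.565, 0.17, 0.036], 0.84)]
leaf side [([0.116, -0.267, -0.002], 0.67), ([0.561, 0.172, 0.035], 0.41)]
leaf top [([0.486, -0.191, 0.009], 0.95), ([0.12, -0.268, -0.003], 0.78)]
socket_low side [([0.118, -0.268, 0.03], 0.86)]
socket_low top [([0.49, -0.188, 0.028], 0.95), ([0.442, 0.06, 0.023], 0.88), ([0.121, -0.264, 0.029], 0.86)]
socket_high side [([0.121, -0.264, 0.137], 0.94), ([0.388, -0.46, 0.093], 0.86)]
socket_high top [([0.121, -0.267, 0.138], 0.73), ([0.488, -0.189, 0.101], 0.68), ([0.44, 0.055, 0.121], 0.65)]
grip side [([0.242, -0.3, 0.215], 0.9), ([0.462, -0.514, 0.154], 0.87), ([0.355, 0.136, 0.19], 0.7)]
grip top [([0.491, -0.282, 0.162], 0.97), ([0.464, -0.509, 0.15], 0.88), ([0.351, 0.14, 0.197], 0.69), ([0.492, -0.282, 0.0], 0.37)]
lath side []
lath top []
stand side [([0.624, 0.289, -0.002], 0.44)]
stand top [([0.492, -0.282, 0.0], 0.86)]
ball_center side [([0.394, -0.062, 0.026], 0.53), ([0.604, -0.405, -0.002], 0.17)]
ball_center top [([0.489, -0.192, 0.008], 0.68), ([0.396, -0.063, 0.026], 0.5)]
cup side [([0.698, -0.31, 0.001], 0.77)]
cup top [([0.697, -0.31, -0.0], 0.95)]
engine side []
engine top [([0.738, -0.048, -0.0], 0.71)]
key side [([0.39, -0.138, -0.001], 0.4)]
key top [([0.387, -0.136, -0.001], 0.62)]
jar side [([0.732, -0.212, -0.002], 0.56)]
jar top [([0.733, -0.215, -0.002], 0.84)]
top side [([0.604, -0.407, 0.001], 0.63)]
top top [([0.604, -0.402, 0.001], 0.75)]
1.5 [ 9.75698398e-01  2.19117858e-01  1.14742570e-05 -5.42515926e-06] [ 0.26727292 -0.56495689  0.23129292]
```

View pics/s1.png

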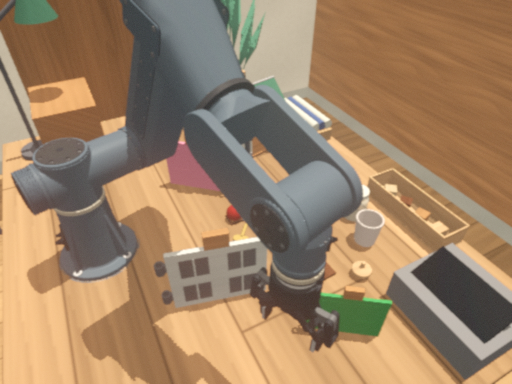

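View pics/t1.png

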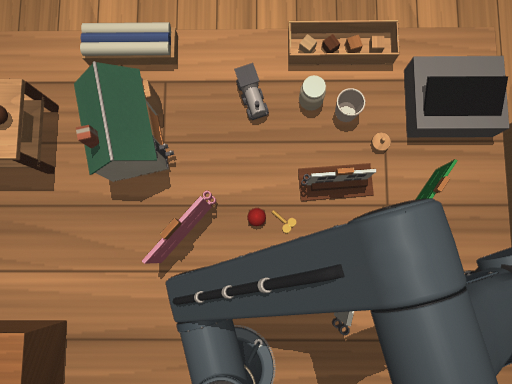

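The side view shows the small white leaf with grip around (215,240) and the green decoy at (355,310). The top view shows the stand with the white leaf at (308-373,172-180), the house at (120,120) with its hinge at (165,155), the pink decoy at (180,230) and another white leaf under the arm. The target is the leaf in the stand. I'll move above it now.

>>> move_arm(
  increments=[
    [[-1,0.02,0.025,0.03,8.5],[-1,0.028,0.035,0.02,8.5],[-1,0.03,0.038,0.01,8.5],[-1,0.03,0.038,0,8.5],[-1,0.03,0.038,0,8.5],[-1,0.03,0.038,0,8.5],[-1,0.03,0.038,0,8.5],[-1,0.025,0.033,0,8.5]],
  ],
  newtons=80,
)

```text
t: 2.3
tcp_pos: [0.4915, -0.2798, 0.2916]
tool_rot: [0.684, 0.73, 0.0, 0.0]
force: [1.4, -0.2, 0.1]
finger_gap: 1.001
gripper_force: 0.0
```

```bash
python3 - <<'E'
from h import *
s=manip.sense();print(s['t'],s['tool_rot'],s['tcp_pos'],s['force'])
a=snap('side','s2.png');b=snap('top','t2.png');w=snap('wrist','w2.png')
print(w['tool_from_camera'],w['fx'],w['cx'],w['cy'])
for l in ['house','hinge_mid','leaf','socket_low','socket_high','grip','lath','stand']:
    for c in ['side','top','wrist']:
        print(l,c,[(np.round(d['xyz'],3).tolist(),round(d['confidence'],2)) for d in manip.mark_of(l,c)[:4]])
i=np.zeros((384,800,3),np.uint8)
top=b['img'];c=cv2.resize(top[50:200,60:220],(400,375));i[:375,:400]=c
i[:300,400:]=cv2.resize(w['img'],(400,300))
cv2.imwrite('pics/m2.png',i[:,:,::-1])
E
```

```text
2.3 [6.83864488e-01 7.29608986e-01 1.82648636e-04 2.39251406e-04] [ 0.49148391 -0.27983431  0.29156645] [ 1.44653544 -0.21471835  0.1259827 ]
[[ 1.34256964e-03 -9.57507091e-01 -2.88406602e-01  7.36417347e-02]
 [ 9.99998559e-01  9.86002974e-04  1.38160107e-03 -3.69942353e-04]
 [-1.03852305e-03 -2.88408042e-01  9.57507035e-01 -1.43805564e-01]
 [ 0.00000000e+00  0.00000000e+00  0.00000000e+00  1.00000000e+00]] 266.3396043279225 251.27812506586835 189.3832976051916
house side [([0.602, -0.405, 0.002], 0.74), ([0.622, 0.289, -0.001], 0.67), ([0.735, -0.051, -0.002], 0.33)]
house top []
house wrist [([0.487, -0.185, 0.01], 0.64), ([0.738, -0.047, -0.001], 0.21)]
hinge_mid side [([0.561, 0.168, 0.032], 0.59)]
hinge_mid top [([0.567, 0.17, 0.035], 0.93)]
hinge_mid wrist [([0.387, -0.135, -0.001], 0.47)]
leaf side [([0.122, -0.267, -0.002], 0.88), ([0.49, -0.189, 0.004], 0.8), ([0.388, -0.458, -0.004], 0.71), ([0.44, 0.057, -0.003], 0.57)]
leaf top [([0.12, -0.267, -0.002], 0.83), ([0.393, -0.46, 0.003], 0.7), ([0.44, 0.063, 0.002], 0.7)]
leaf wrist [([0.391, -0.46, 0.001], 0.86), ([0.487, -0
[... 467 characters left out ...]
0.39, -0.459, 0.093], 0.64), ([0.441, 0.059, 0.122], 0.57)]
socket_high top [([0.119, -0.268, 0.138], 0.7), ([0.44, 0.057, 0.123], 0.57), ([0.382, -0.461, 0.096], 0.56)]
socket_high wrist [([0.488, -0.187, 0.102], 0.9), ([0.387, -0.462, 0.096], 0.68)]
grip side [([0.243, -0.301, 0.217], 0.97), ([0.464, -0.512, 0.151], 0.89), ([0.493, -0.278, 0.157], 0.8), ([0.356, 0.135, 0.189], 0.68)]
grip top [([0.244, -0.299, 0.216], 0.83), ([0.464, -0.51, 0.151], 0.71)]
grip wrist [([0.492, -0.274, 0.16], 0.62)]
lath side [([0.711, 0.207, 0.086], 0.55)]
lath top [([0.713, 0.212, 0.084], 0.72)]
lath wrist []
stand side [([0.487, -0.281, -0.0], 0.79)]
stand top []
stand wrist [([0.493, -0.275, -0.0], 0.6)]
```

View pics/m2.png

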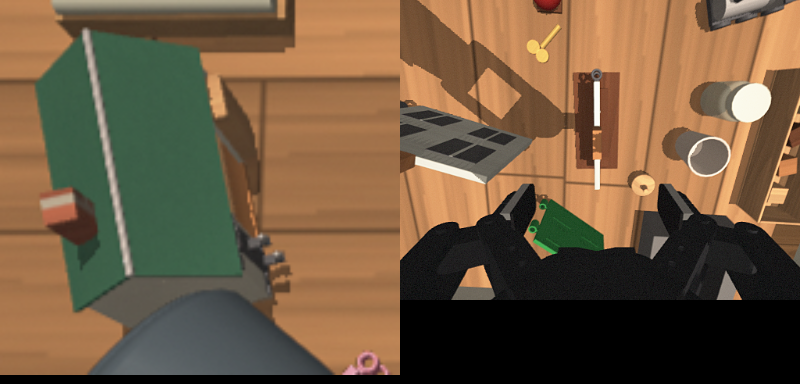

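The crop shows the house from above: ridge from (88,30) to (130,275), hinge arms near (265,250). The wrist view shows the leaf edge-on in its stand along column 597 with the grip at (597,145), already square to the fingers. Descending and gripping.

>>> move_arm(
  increments=[
    [[-1,0.001,0.001,-0.045,0],[-1,0,0,-0.045,0],[-1,0,0,-0.035,0],[-1,0,0,-0.02,0],[1,0,0,0,0],[1,0,0,0,0],[1,0,0,0,0],[1,0,0,0,0]],
  ],
  newtons=80,
)

```text
t: 4.45
tcp_pos: [0.4922, -0.2817, 0.148]
tool_rot: [0.686, 0.727, 0.0, 0.002]
force: [1.1, -0.5, -0.2]
finger_gap: 0.329
gripper_force: 0.0
```

```bash
python3 - <<'E'
from h import *
s=manip.sense();print(s['t'],s['tcp_pos'],s['force'],s['ft_torque'],s['finger_gap'],s['gripper_force'])
b=manip.snapshot('top');T=np.linalg.inv(b['world_to_cam'])
def up(u,v,z):
    d=T[:3,:3]@[(u-b['cx'])/b['fx'],(v-b['cy'])/b['fy'],1];return T[:3,3]+d*(z-T[2,3])/d[2]
for z,p,q in [(.252,(95.2,62),(112,160)),(.165,(139.2,69.2),(156,160))]:
    P,Q=up(*p,z),up(*q,z);d=P-Q;print(P,Q,np.degrees(np.arctan2(d[1],d[0])),np.linalg.norm(d))
E
```

```text
4.45 [ 0.49217429 -0.28169904  0.14800566] [ 1.05177092 -0.51969472 -0.19633273] [-0.07141521 -0.00830369  0.03916403] 0.32904971240862463 0.0
[0.73565874 0.30945633 0.252     ] [0.50240158 0.2593237  0.252     ] 12.12973336891286 0.23858370074758514
[0.75476186 0.2311057  0.165     ] [0.52105945 0.18097776 0.165     ] 12.106206309164914 0.23901805374599433
```

>>> move_arm(
  increments=[
    [[1,0,0,0,0],[1,0,0,0,0],[1,0,0,0,0],[1,0,0,0,0]],
  ],
)

```text
t: 4.9
tcp_pos: [0.4926, -0.2816, 0.1478]
tool_rot: [0.686, 0.727, 0.0, 0.002]
force: [1.7, 1.1, 6.3]
finger_gap: 0.122
gripper_force: 79.7
```

>>> move_arm(
  increments=[
    [[1,0,0,0.01,0],[1,0,0,0.02,0],[1,0,0,0.02,0],[1,0,0,0.02,0],[1,0,0,0,0],[1,0,0,0,0]],
  ],
)

```text
t: 5.5
tcp_pos: [0.4906, -0.2806, 0.2161]
tool_rot: [0.686, 0.727, -0.0, -0.0]
force: [-0.3, 0.8, -2.4]
finger_gap: 0.124
gripper_force: 78.6
```

```bash
python3 - <<'E'
from h import *
s=manip.sense();print(s['t'],s['tcp_pos'],s['tool_rot'],s['force'],s['ft_torque'],s['finger_gap'])
for c in ['side','top','wrist']:
    w=snap(c,'x3%s.png'%c)
    for l in ['leaf','socket_low','socket_high','grip']:
        print(l,c,[(np.round(d['xyz'],3).tolist(),round(d['confidence'],2)) for d in manip.mark_of(l,c) if abs(d['xyz'][0]-.49)<.03 and abs(d['xyz'][1]+.24)<.1])
E
```

```text
5.5 [ 0.49061693 -0.28064976  0.21612401] [ 6.86403816e-01  7.27220428e-01 -2.08307776e-04 -4.55745882e-04] [-0.33563656  0.79703773 -2.42100707] [-0.04501922 -0.03898598  0.00879844] 0.12429953087559638
leaf side [([0.486, -0.187, 0.078], 0.91)]
socket_low side [([0.486, -0.188, 0.092], 0.87)]
socket_high side [([0.482, -0.183, 0.172], 0.87)]
grip side [([0.487, -0.277, 0.229], 0.67), ([0.486, -0.187, 0.073], 0.31)]
leaf top []
socket_low top []
socket_high top []
grip top []
leaf wrist [([0.488, -0.186, 0.076], 0.95)]
socket_low wrist [([0.487, -0.19, 0.096], 0.95), ([0.495, -0.276, -0.001], 0.63)]
socket_high wrist [([0.487, -0.191, 0.172], 0.88)]
grip wrist [([0.488, -0.272, 0.226], 0.59)]
```

>>> move_arm(
  increments=[
    [[1,0.004,0.03,0,1],[1,0.008,0.045,0,2],[1,0.01,0.048,0,2],[1,0.01,0.048,0,2],[1,0.01,0.048,0,1.9],[1,0.01,0.048,0,0],[1,0.006,0.04,0,0],[1,0.002,0.03,0,0]],
  ],
)

```text
t: 7.05
tcp_pos: [0.5517, 0.0588, 0.2165]
tool_rot: [0.627, 0.779, 0.0, 0.0]
force: [0.1, -0.4, -1.1]
finger_gap: 0.126
gripper_force: 78.6
```

```bash
python3 - <<'E'
from h import *
s=manip.sense();print(s['t'],s['tcp_pos'],s['tool_rot'],s['force'],s['ft_torque'],s['finger_gap'])
ims=[]
for c in ['side','top','wrist']:
    w=snap(c,'x4%s.png'%c);ims.append(w['img'])
    for l in ['leaf','socket_low','socket_high','grip','hinge_mid','house','lath']:
        print(l,c,[(np.round(d['xyz'],3).tolist(),round(d['confidence'],2)) for d in manip.mark_of(l,c) if d['xyz'][0]>.48 and d['xyz'][1]>0])
cv2.imwrite('pics/m4.png',np.hstack([cv2.resize(ims[2][:220],(400,172)),cv2.resize(ims[1][40:212,50:280],(400,300))[:172]])[:,:,::-1])
cv2.imwrite('pics/m4.png',cv2.resize(ims[2],(800,600))[:,:,::-1])
E
```

```text
7.05 [0.55166227 0.05879457 0.21652526] [6.27146050e-01 7.78901499e-01 4.82919468e-04 2.31137129e-04] [ 0.09486789 -0.36297691 -1.14319485] [-0.05504345  0.01567753 -0.06170245] 0.12646954322582415
leaf side [([0.531, 0.15, 0.074], 0.69), ([0.531, 0.152, 0.174], 0.18)]
socket_low side [([0.535, 0.151, 0.093], 0.81)]
socket_high side [([0.529, 0.15, 0.174], 0.56), ([0.623, 0.287, -0.002], 0.47)]
grip side [([0.55, 0.062, 0.227], 0.91)]
hinge_mid side [([0.559, 0.176, 0.032], 0.55)]
house side []
lath side [([0.71, 0.213, 0.088], 0.81)]
leaf top []
socket_low top []
socket_high top []
grip top [([0.55, 0.056, 0.228], 0.96)]
hinge_mid top []
house top []
lath top []
leaf wrist [([0.53, 0.149, 0.08], 0.57)]
socket_low wrist [([0.527, 0.145, 0.093], 0.79)]
socket_high wrist [([0.535, 0.145, 0.171], 0.83)]
grip wrist [([0.553, 0.062, 0.227], 0.66)]
hinge_mid wrist [([0.563, 0.172, 0.033], 0.76)]
house wrist []
lath wrist [([0.712, 0.214, 0.079], 0.8)]
```

View pics/m4.png

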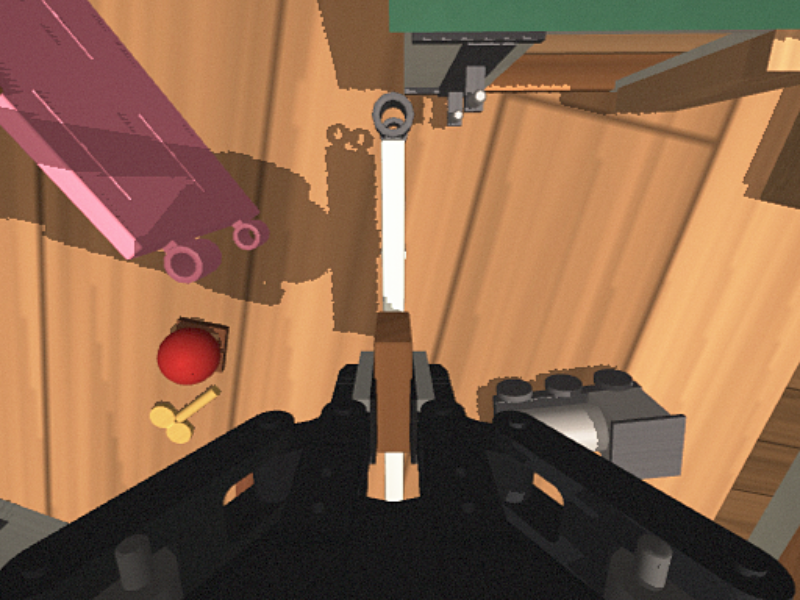

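Wrist view: leaf edge-on with socket ring at (393,115); upper pintle tip at (480,96), lower pintle tip at (458,114); roof edge horizontal, so the leaf is square to the front. I'll unproject these pixels.

```bash
python3 - <<'E'
from h import *
from scipy.spatial.transform import Rotation as R
s=manip.sense();w=manip.snapshot('wrist')
M=np.eye(4);M[:3,:3]=R.from_quat(s['tool_rot']).as_matrix();M[:3,3]=s['tcp_pos'];T=M@w['tool_from_camera']
def up(u,v,z):
    u/=1.5625;v/=1.5625
    d=T[:3,:3]@[(u-w['cx'])/w['fx'],(v-w['cy'])/w['fy'],1];return T[:3,3]+d*(z-T[2,3])/d[2]
print('yaw',np.degrees(2*np.arctan2(s['tool_rot'][1],s['tool_rot'][0]))-90)
U=up(480,96,.126);L=up(458,114,.051);S=up(393,115,.1915)
yw=2*np.arctan2(s['tool_rot'][1],s['tool_rot'][0])-np.pi/2
ex=np.array([np.cos(yw),np.sin(yw)]);ey=np.array([-ex[1],ex[0]])
for n,p in zip('ULS',(U,L,S)): print(n,p,(p[:2]-S[:2])@ex,(p[:2]-S[:2])@ey)
a,b=up(390,30,.165),up(800,30,.165);d=b-a;print(np.degrees(np.arctan2(d[1],d[0])))
a,b=up(412,38,.165),up(545,38,.165);d=b-a;print(np.degrees(np.arctan2(d[1],d[0])))
E
```

```text
yaw 12.221716040916462
U [0.5715541 0.173446  0.126    ] 0.04474696807185844 0.01679423153844726
L [0.57148592 0.17391196 0.051     ] 0.04477897658760372 0.017264065497229433
S [0.53137655 0.14755968 0.1915    ] 0.0 0.0
12.31271744291689
12.31197288237603
```

>>> move_arm(
  increments=[
    [[1,-0.0036,0.0166,0,0],[1,0,0,-0.02,0],[1,0,0,-0.02,0],[1,0,0,-0.0145,0],[1,0.0098,0.0021,0,0],[1,0.0098,0.0021,0,0],[1,0.0049,0.001,0,0],[1,0,0,0,0]],
  ],
)

```text
t: 9.1
tcp_pos: [0.5743, 0.0781, 0.1629]
tool_rot: [0.628, 0.778, 0.001, 0.001]
force: [0.6, 0.6, -1.7]
finger_gap: 0.122
gripper_force: 78.6
```

```bash
cat >> h.py <<'E'
def st():
    s=manip.sense();p=s['tcp_pos'];c,n=np.cos(np.radians(12.3)),np.sin(np.radians(12.3))
    f=s['force'];print('t%.2f'%s['t'],np.round(p,4),'ex,ey rel pred(mm):',np.round([((p[0]-.5715)*c+(p[1]-.1737)*n)*1e3,(-(p[0]-.5715)*n+(p[1]-.1737)*c)*1e3],1),'F ex,ey,z',np.round([f[0]*c+f[1]*n,-f[0]*n+f[1]*c,f[2]],2),'T',np.round(s['ft_torque'],3),'yaw %.2f'%(np.degrees(2*np.arctan2(s['tool_rot'][1],s['tool_rot'][0]))-90))
E
python3 -c "from h import *;st()"
```

```text
t9.10 [0.5743 0.0781 0.1629] ex,ey rel pred(mm): [-17.6 -94. ] F ex,ey,z [ 0.67  0.47 -1.71] T [-0.018  0.058  0.   ] yaw 12.24
```

>>> move_arm(
  increments=[
    [[1,0.001,0.0002,0,0],[1,0.001,0.0002,0,0],[1,0.001,0.0002,0,0],[1,0.001,0.0002,0,0],[1,0,0,0,0]],
  ],
)

```text
t: 9.6
tcp_pos: [0.5763, 0.0786, 0.1619]
tool_rot: [0.628, 0.778, 0.0, 0.0]
force: [0.3, 0.2, -2.1]
finger_gap: 0.123
gripper_force: 78.6
```

```bash
python3 -c "from h import *;st()"
```

```text
t9.60 [0.5763 0.0786 0.1619] ex,ey rel pred(mm): [-15.6 -94. ] F ex,ey,z [ 0.38  0.16 -2.14] T [0.01  0.012 0.031] yaw 12.21
```

>>> move_arm(
  increments=[
    [[1,0.001,0.0002,0,0],[1,0.001,0.0002,0,0],[1,0,0,0,0]],
  ],
)

```text
t: 9.9
tcp_pos: [0.5783, 0.079, 0.1618]
tool_rot: [0.628, 0.778, 0.0, 0.0]
force: [-0.7, 0.1, -2.5]
finger_gap: 0.124
gripper_force: 78.6
```

```bash
python3 -c "from h import *;st()"
```

```text
t9.90 [0.5783 0.079  0.1618] ex,ey rel pred(mm): [-13.5 -93.9] F ex,ey,z [-0.67  0.24 -2.52] T [-0.029  0.017  0.018] yaw 12.21
```

>>> move_arm(
  increments=[
    [[1,0.001,0.0002,0,0],[1,0.001,0.0002,0,0],[1,0,0,0,0]],
  ],
)

```text
t: 10.2
tcp_pos: [0.5801, 0.0795, 0.1618]
tool_rot: [0.628, 0.778, -0.0, -0.0]
force: [-0.8, -0.0, -1.0]
finger_gap: 0.122
gripper_force: 78.7
```

```bash
python3 -c "from h import *;st()"
```

```text
t10.20 [0.5801 0.0795 0.1618] ex,ey rel pred(mm): [-11.7 -93.9] F ex,ey,z [-0.78  0.15 -0.99] T [-0.047  0.048  0.056] yaw 12.22
```

>>> move_arm(
  increments=[
    [[1,0.001,0.0002,0,0],[1,0,0,0,0]],
  ],
)

```text
t: 10.4
tcp_pos: [0.5806, 0.0796, 0.1617]
tool_rot: [0.628, 0.778, -0.001, -0.001]
force: [-0.4, -0.2, -0.7]
finger_gap: 0.128
gripper_force: 78.7
```

```bash
python3 -c "from h import *;st()"
```

```text
t10.40 [0.5806 0.0796 0.1617] ex,ey rel pred(mm): [-11.2 -93.9] F ex,ey,z [-0.42 -0.14 -0.73] T [-0.151  0.415  0.15 ] yaw 12.24
```

>>> move_arm(
  increments=[
    [[1,0.001,0.0002,0,0],[1,0,0,0,0]],
  ],
)

```text
t: 10.6
tcp_pos: [0.5812, 0.0797, 0.1616]
tool_rot: [0.628, 0.779, -0.001, -0.001]
force: [-2.7, -1.4, -0.3]
finger_gap: 0.121
gripper_force: 78.9
```

```bash
python3 -c "from h import *;st()"
```

```text
t10.60 [0.5812 0.0797 0.1616] ex,ey rel pred(mm): [-10.6 -93.9] F ex,ey,z [-2.91 -0.77 -0.31] T [-0.244  0.68   0.294] yaw 12.26
```

>>> move_arm(
  increments=[
    [[1,-0.003,-0.0006,0,0],[1,0,0,0.01,0],[1,0,0,0.01,0],[1,0.0065,0.003,0,0],[1,0.0062,0.003,0,0],[1,0,0,0,0],[1,0,0,0,0]],
  ],
)

```text
t: 11.3
tcp_pos: [0.5919, 0.0855, 0.1814]
tool_rot: [0.628, 0.778, -0.0, -0.0]
force: [-0.8, 0.9, -2.3]
finger_gap: 0.128
gripper_force: 78.7
```

```bash
python3 - <<'E'
from h import *
st();w=snap('wrist','w5.png')
cv2.imwrite('pics/w5.png',cv2.resize(w['img'][20:140,160:340],(780,520),interpolation=cv2.INTER_CUBIC)[:,:,::-1])
E
```

```text
t11.30 [0.5919 0.0855 0.1814] ex,ey rel pred(mm): [  1.1 -90.6] F ex,ey,z [-0.58  1.08 -2.32] T [ 0.031 -0.043 -0.005] yaw 12.23
```

View pics/w5.png

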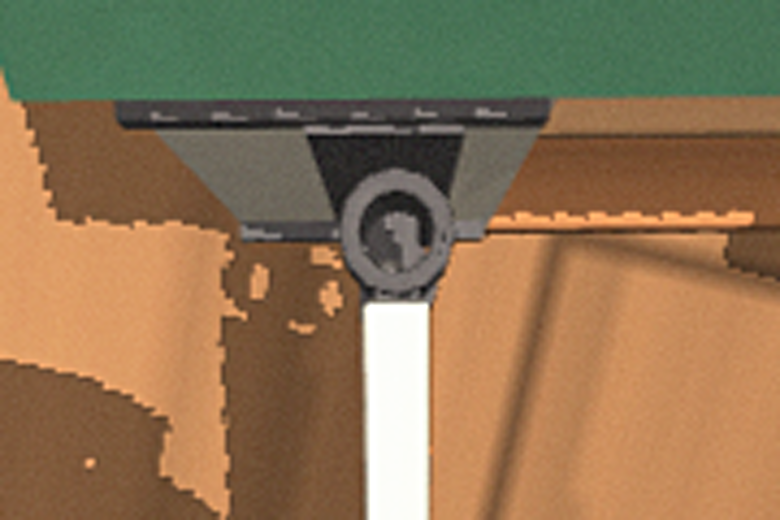

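The crop shows the socket ring at (397,230) with the pintle inside its bore near (403,245), and the strip's middle at about column 386, so I shift 1 mm back and go down in small steps.

>>> move_arm(
  increments=[
    [[1,-0.0012,-0.0003,0,0],[1,0,0,-0.005,0],[1,0,0,-0.003,0],[1,0,0,-0.002,0],[1,0,0,-0.002,0],[1,0,0,0,0]],
  ],
)

```text
t: 11.95
tcp_pos: [0.5907, 0.0848, 0.17]
tool_rot: [0.628, 0.778, -0.0, -0.0]
force: [-0.2, -0.8, 1.0]
finger_gap: 0.121
gripper_force: 79.1
```

```bash
python3 -c "from h import *;st()"
```

```text
t11.95 [0.5907 0.0848 0.17  ] ex,ey rel pred(mm): [ -0.2 -90.9] F ex,ey,z [-0.38 -0.74  1.  ] T [0.096 0.245 0.076] yaw 12.22
```

>>> move_arm(
  increments=[
    [[1,-0.0005,-0.0009,0,0],[1,0,0,-0.001,0],[1,0,0,-0.001,0],[1,0,0,0,0]],
  ],
)

```text
t: 12.35
tcp_pos: [0.5907, 0.0838, 0.1687]
tool_rot: [0.628, 0.778, 0.0, 0.001]
force: [-1.3, -1.8, 5.5]
finger_gap: 0.126
gripper_force: 79.6
```

```bash
python3 -c "from h import *;st()"
```

```text
t12.35 [0.5907 0.0838 0.1687] ex,ey rel pred(mm): [ -0.4 -91.9] F ex,ey,z [-1.67 -1.47  5.54] T [0.299 0.293 0.081] yaw 12.21
```

>>> move_arm(
  increments=[
    [[1,0,0,0.002,0],[1,-0.0009,-0.0014,0,0],[1,0,0,-0.001,0],[1,0,0,-0.001,0],[1,0,0,0,0]],
  ],
)

```text
t: 12.85
tcp_pos: [0.5896, 0.0825, 0.1676]
tool_rot: [0.628, 0.778, 0.0, 0.0]
force: [0.5, -1.0, -1.8]
finger_gap: 0.121
gripper_force: 78.6
```

```bash
python3 -c "from h import *;st()"
```

```text
t12.85 [0.5896 0.0825 0.1676] ex,ey rel pred(mm): [ -1.7 -93. ] F ex,ey,z [ 0.24 -1.03 -1.8 ] T [-0.124 -0.258 -0.085] yaw 12.20
```

>>> move_arm(
  increments=[
    [[1,0.0003,0,-0.001,0],[1,0,0,-0.0015,0],[1,0,0,-0.0015,0],[1,0,0,0,0]],
  ],
)

```text
t: 13.25
tcp_pos: [0.5899, 0.0825, 0.1637]
tool_rot: [0.628, 0.778, 0.0, 0.0]
force: [1.4, -1.3, -1.0]
finger_gap: 0.122
gripper_force: 78.7
```

```bash
python3 -c "from h import *;st()"
```

```text
t13.25 [0.5899 0.0825 0.1637] ex,ey rel pred(mm): [ -1.5 -93. ] F ex,ey,z [ 1.07 -1.59 -0.96] T [-0.221 -0.329 -0.123] yaw 12.20
```

>>> move_arm(
  increments=[
    [[1,0.0005,-0.0005,0,0],[1,0,0,-0.0015,0],[1,0,0,-0.0015,0],[1,0,0,-0.0015,0],[1,0,0,0,0]],
  ],
)

```text
t: 13.75
tcp_pos: [0.5899, 0.0822, 0.159]
tool_rot: [0.628, 0.778, -0.0, -0.0]
force: [1.0, -0.6, -1.7]
finger_gap: 0.124
gripper_force: 78.7
```

```bash
python3 -c "from h import *;st()"
```

```text
t13.75 [0.5899 0.0822 0.159 ] ex,ey rel pred(mm): [ -1.5 -93.3] F ex,ey,z [ 0.84 -0.85 -1.72] T [-0.031 -0.219 -0.065] yaw 12.21
```

Going well; continue to bottom (expected TCP z ≈ 0.155).

>>> move_arm(
  increments=[
    [[1,0.0003,-0.0003,-0.0015,0],[1,0,0,-0.0015,0],[1,0,0,-0.001,0],[1,0,0,0,0]],
  ],
)

```text
t: 14.15
tcp_pos: [0.59, 0.0819, 0.155]
tool_rot: [0.628, 0.778, -0.0, -0.0]
force: [0.3, 0.3, -1.7]
finger_gap: 0.122
gripper_force: 78.6
```

```bash
python3 -c "from h import *;st()"
```

```text
t14.15 [0.59   0.0819 0.155 ] ex,ey rel pred(mm): [ -1.5 -93.6] F ex,ey,z [ 0.39  0.17 -1.71] T [-0.079 -0.077 -0.063] yaw 12.22
```

>>> move_arm(
  increments=[
    [[1,0,0,-0.001,0],[1,0,0,0,0]],
  ],
)

```text
t: 14.35
tcp_pos: [0.5902, 0.0819, 0.1545]
tool_rot: [0.628, 0.778, -0.0, -0.0]
force: [-0.0, 1.3, -0.5]
finger_gap: 0.124
gripper_force: 78.9
```

```bash
python3 -c "from h import *;st()"
```

```text
t14.35 [0.5902 0.0819 0.1545] ex,ey rel pred(mm): [ -1.3 -93.7] F ex,ey,z [ 0.26  1.28 -0.52] T [0.062 0.097 0.002] yaw 12.22
```

>>> move_arm(
  increments=[
    [[1,0,0,-0.0008,0],[1,0,0,0,0],[1,0,0,0,0],[1,0,0,0,0]],
  ],
)

```text
t: 14.75
tcp_pos: [0.5905, 0.0817, 0.154]
tool_rot: [0.628, 0.778, 0.0, 0.0]
force: [-1.6, -1.8, 5.3]
finger_gap: 0.122
gripper_force: 79.7
```

```bash
python3 -c "from h import *;st()"
```

```text
t14.75 [0.5905 0.0817 0.154 ] ex,ey rel pred(mm): [ -1. -94.] F ex,ey,z [-1.96 -1.45  5.32] T [0.067 0.287 0.153] yaw 12.22
```

>>> move_arm(
  increments=[
    [[-1,0,0,0.0005,0],[-1,0,0,0,0],[-1,0,0,0,0],[-1,0,0,0,0],[-1,0,0,0,0],[-1,0,0,0,0]],
  ],
)

```text
t: 15.35
tcp_pos: [0.5903, 0.0819, 0.1539]
tool_rot: [0.628, 0.778, -0.0, -0.0]
force: [-0.4, -0.7, -0.7]
finger_gap: 1.0
gripper_force: 0.0
```

```bash
python3 - <<'E'
from h import *
st();print(manip.sense()['finger_gap'])
ims=[]
for c in ['side','wrist']:
    w=snap(c,'x6%s.png'%c);ims.append(w['img'])
    for l in ['leaf','socket_low','socket_high','grip']:
        print(l,c,[(np.round(d['xyz'],3).tolist(),round(d['confidence'],2)) for d in manip.mark_of(l,c) if d['xyz'][0]>.48 and d['xyz'][1]>0])
cv2.imwrite('pics/m6.png',np.hstack([cv2.resize(ims[0][100:292,100:356],(400,300)),cv2.resize(ims[1],(400,300))])[:,:,::-1])
E
```

```text
t15.35 [0.5903 0.0819 0.1539] ex,ey rel pred(mm): [ -1.2 -93.7] F ex,ey,z [-0.52 -0.57 -0.66] T [ 0.042 -0.021  0.01 ] yaw 12.21
0.9996928674777853
leaf side [([0.573, 0.175, 0.015], 0.97)]
socket_low side [([0.573, 0.174, 0.032], 0.78)]
socket_high side [([0.567, 0.172, 0.112], 0.85)]
grip side [([0.585, 0.081, 0.161], 0.77)]
leaf wrist [([0.571, 0.179, 0.014], 0.61)]
socket_low wrist [([0.569, 0.176, 0.036], 0.66)]
socket_high wrist [([0.571, 0.17, 0.11], 0.58)]
grip wrist [([0.589, 0.082, 0.158], 0.87)]
```

View pics/m6.png

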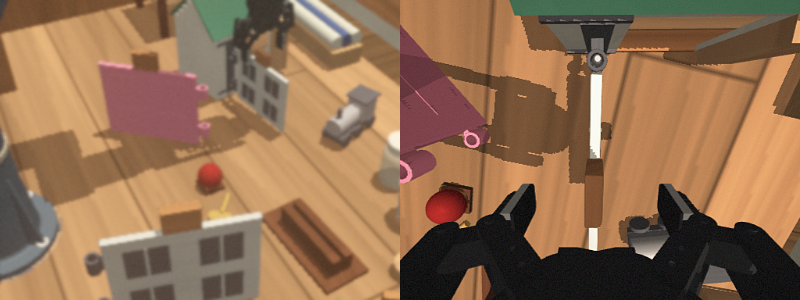

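The side view shows the leaf hanging at the house's hinge, and the wrist view shows the socket ring at (597,60) over the strip with the fingers clear of the grip at (594,192). The leaf is home (origin z about 0.015). Next I rise, close the fingers and go to the outer side.

>>> move_arm(
  increments=[
    [[-1,0,0,0.03,0],[-1,0,0,0.04,0],[-1,0,0,0.03,0],[1,-0.0121,-0.0212,0,0],[1,-0.012,-0.0211,0,0],[1,0,0,0,0],[1,0,0,0,0],[1,0,0,0,0]],
  ],
)

```text
t: 16.65
tcp_pos: [0.5667, 0.04, 0.254]
tool_rot: [0.628, 0.778, 0.0, 0.0]
force: [0.5, -0.1, -0.2]
finger_gap: 0.143
gripper_force: 0.0
```

>>> move_arm(
  increments=[
    [[1,0,0,0,0],[1,0,0,0,0],[1,0,0,0,0],[1,0,0,0,0]],
  ],
)

```text
t: 17.05
tcp_pos: [0.5663, 0.0398, 0.2539]
tool_rot: [0.628, 0.778, -0.0, -0.0]
force: [0.5, 0.2, 0.8]
finger_gap: -0.002
gripper_force: 0.0
```

```bash
python3 - <<'E'
from h import *
st();print(manip.sense()['finger_gap'])
P=np.array([.5715,.1737])
def pos(t,off):
    t=np.radians(t);return P+.13*np.array([np.sin(t),-np.cos(t)])-off*np.array([np.cos(t),np.sin(t)])
p=manip.sense()['tcp_pos'][:2]
for i in range(21):
    t=12.2+4.5*i;q=pos(t,.0185 if i else .0335);print(i,round(t,1),np.round(q,4),np.round(q-p,4).tolist());p=q
E
```

```text
t17.05 [0.5663 0.0398 0.2539] ex,ey rel pred(mm): [ -33.6 -129.7] F ex,ey,z [0.58 0.13 0.78] T [0.018 0.077 0.045] yaw 12.24
-0.0019118870761592906
0 12.2 [0.5662 0.0396] [-0.0001, -0.0003]
1 16.7 [0.5911 0.0439] [0.0249, 0.0043]
2 21.2 [0.6013 0.0458] [0.0101, 0.0019]
3 25.7 [0.6112 0.0485] [0.0099, 0.0027]
4 30.2 [0.6209 0.052 ] [0.0097, 0.0035]
5 34.7 [0.6303 0.0563] [0.0094, 0.0043]
6 39.2 [0.6393 0.0613] [0.009, 0.005]
7 43.7 [0.6479 0.0669] [0.0086, 0.0057]
8 48.2 [0.6561 0.0733] [0.0081, 0.0063]
9 52.7 [0.6637 0.0802] [0.0076, 0.0069]
10 57.2 [0.6708 0.0877] [0.0071, 0.0075]
11 61.7 [0.6772 0.0958] [0.0064, 0.0081]
12 66.2 [0.683  0.1043] [0.0058, 0.0085]
13 70.7 [0.6881 0.1133] [0.0051, 0.009]
14 75.2 [0.6925 0.1226] [0.0044, 0.0093]
15 79.7 [0.6961 0.1323] [0.0036, 0.0096]
16 84.2 [0.699  0.1422] [0.0029, 0.0099]
17 88.7 [0.701  0.1523] [0.0021, 0.0101]
18 93.2 [0.7023 0.1625] [0.0013, 0.0102]
19 97.7 [0.7028 0.1728] [0.0005, 0.0103]
20 102.2 [0.7025 0.1831] [-0.0003, 0.0103]
```

>>> move_arm(
  increments=[
    [[1,0,0,-0.045,0],[1,0,0,-0.045,0],[1,0,0,-0.044,0],[1,0.0125,0.0022,0,2],[1,0.0124,0.0021,0,2.5],[1,0.0101,0.0019,0,4.5],[1,0.0099,0.0027,0,4.5],[1,0.0097,0.0035,0,4.5]],
  ],
)

```text
t: 17.85
tcp_pos: [0.6214, 0.052, 0.1198]
tool_rot: [0.497, 0.868, -0.0, -0.0]
force: [0.5, -0.2, -0.9]
finger_gap: 0.002
gripper_force: 0.0
```

```bash
python3 - <<'E'
from h import *
st()
for c in ['wrist','side']:
    manip.snapshot(c)
    for l in ['leaf','grip']:
        print(l,c,[(np.round(d['xyz'],3).tolist(),round(d['confidence'],2)) for d in manip.mark_of(l,c) if d['xyz'][0]>.48 and d['xyz'][1]>0])
E
```

```text
t17.85 [0.6214 0.052  0.1198] ex,ey rel pred(mm): [  22.8 -129.5] F ex,ey,z [ 0.48 -0.28 -0.91] T [ 0.022  0.014 -0.009] yaw 30.40
leaf wrist [([0.572, 0.177, 0.018], 0.56), ([0.562, 0.171, 0.032], 0.29)]
grip wrist [([0.618, 0.097, 0.161], 0.73), ([0.569, 0.177, 0.019], 0.53)]
leaf side [([0.57, 0.174, 0.014], 0.9)]
grip side [([0.622, 0.098, 0.159], 0.86)]
```

>>> move_arm(
  increments=[
    [[1,0.0094,0.0043,0,4.5],[1,0.009,0.005,0,4.5],[1,0.0086,0.0057,0,4.5],[1,0.0081,0.0063,0,4.5],[1,0.0076,0.0069,0,4.5],[1,0.0071,0.0075,0,4.5],[1,0.0064,0.0081,0,4.5],[1,0.0058,0.0085,0,4.5]],
  ],
)

```text
t: 18.95
tcp_pos: [0.6825, 0.1042, 0.12]
tool_rot: [0.205, 0.979, -0.0, -0.0]
force: [0.3, -0.6, 0.4]
finger_gap: -0.002
gripper_force: 0.0
```

```bash
python3 -c "from h import *;st()"
```

```text
t18.95 [0.6825 0.1042 0.12  ] ex,ey rel pred(mm): [ 93.7 -91.5] F ex,ey,z [ 0.11 -0.68  0.41] T [0.03  0.025 0.06 ] yaw 66.33
```

>>> move_arm(
  increments=[
    [[1,0.0051,0.009,0,4.5],[1,0.0044,0.0093,0,4.5],[1,0.0036,0.0096,0,4.5],[1,0.0029,0.0099,0,4.5],[1,0.0021,0.0101,0,4.5],[1,0.0006,0.0051,0,2],[1,0,0,0,0]],
  ],
)

```text
t: 19.65
tcp_pos: [0.701, 0.1578, 0.1199]
tool_rot: [-0.006, 1.0, -0.0, -0.0]
force: [0.1, -0.4, -0.7]
finger_gap: 0.004
gripper_force: 0.0
```

```bash
python3 - <<'E'
from h import *
st()
for c in ['wrist','side']:
    manip.snapshot(c)
    for l in ['leaf','grip']:
        print(l,c,[(np.round(d['xyz'],3).tolist(),round(d['confidence'],2)) for d in manip.mark_of(l,c) if d['xyz'][0]>.48 and d['xyz'][1]>0])
E
```

```text
t19.65 [0.701  0.1578 0.1199] ex,ey rel pred(mm): [123.2 -43.1] F ex,ey,z [ 0.03 -0.45 -0.68] T [ 0.006 -0.001  0.025] yaw 90.71
leaf wrist [([0.569, 0.174, 0.018], 0.67)]
grip wrist [([0.667, 0.178, 0.158], 0.58), ([0.618, 0.289, 0.002], 0.36)]
leaf side [([0.571, 0.171, 0.016], 0.62)]
grip side [([0.66, 0.175, 0.16], 0.84)]
```

>>> move_arm(
  increments=[
    [[1,0.0008,0.0051,0,2.5],[1,0.0005,0.0051,0,2.5],[1,0.0003,0.0051,0,2.5],[1,0,0.004,0,2],[1,0,0,0,0]],
  ],
)

```text
t: 20.45
tcp_pos: [0.7031, 0.1769, 0.12]
tool_rot: [-0.089, 0.996, 0.0, 0.0]
force: [-0.5, 0.4, -0.4]
finger_gap: 0.001
gripper_force: 0.0
```

```bash
python3 -c "from h import *;st()"
```

```text
t20.45 [0.7031 0.1769 0.12  ] ex,ey rel pred(mm): [129.2 -24.9] F ex,ey,z [-0.37  0.45 -0.38] T [-0.01   0.023  0.058] yaw 100.23
```

>>> move_arm(
  increments=[
    [[1,0,0.002,0,1],[1,0,0.002,0,1],[1,0,0,0,0]],
  ],
)

```text
t: 20.75
tcp_pos: [0.7031, 0.1807, 0.12]
tool_rot: [-0.107, 0.994, 0.0, 0.0]
force: [-0.6, 0.4, -0.8]
finger_gap: 0.001
gripper_force: 0.1
```

```bash
python3 -c "from h import *;st()"
```

```text
t20.75 [0.7031 0.1807 0.12  ] ex,ey rel pred(mm): [130.1 -21.2] F ex,ey,z [-0.53  0.48 -0.75] T [-0.042  0.004 -0.03 ] yaw 102.23
```

>>> move_arm(
  increments=[
    [[1,0,0.001,0,0],[1,0,0.001,0,0],[1,0,0,0,0]],
  ],
)

```text
t: 21.05
tcp_pos: [0.7032, 0.1826, 0.12]
tool_rot: [-0.106, 0.994, 0.0, 0.0]
force: [0.2, 0.2, 0.1]
finger_gap: -0.002
gripper_force: 0.0
```

```bash
python3 - <<'E'
from h import *
st()
ims=[]
for c in ['wrist','side']:
    w=manip.snapshot(c);ims.append(w['img'])
    for l in ['leaf','grip']:
        print(l,c,[(np.round(d['xyz'],3).tolist(),round(d['confidence'],2)) for d in manip.mark_of(l,c) if d['xyz'][0]>.48 and d['xyz'][1]>0])
cv2.imwrite('pics/m7.png',np.hstack([cv2.resize(ims[0],(400,300)),cv2.resize(ims[1][100:292,150:406],(400,300))])[:,:,::-1])
E
```

```text
t21.05 [0.7032 0.1826 0.12  ] ex,ey rel pred(mm): [130.5 -19.3] F ex,ey,z [0.28 0.19 0.11] T [-0.019  0.016 -0.055] yaw 102.21
leaf wrist [([0.571, 0.174, 0.017], 0.85)]
grip wrist [([0.663, 0.198, 0.16], 0.91)]
leaf side [([0.569, 0.168, 0.016], 0.66)]
grip side [([0.661, 0.19, 0.16], 0.87)]
```

View pics/m7.png

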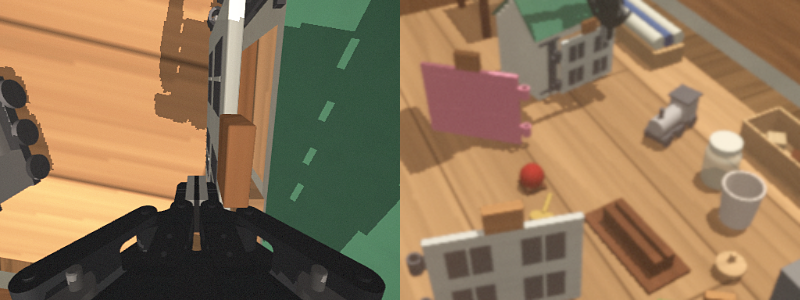

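The wrist view shows the leaf nearly parallel to the eave with the closed fingers at (198,190) on its outer face. The side view shows it against the house front. A little more, until touch.

>>> move_arm(
  increments=[
    [[1,0,0.001,0,0],[1,0,0.001,0,0],[1,0,0,0,0]],
  ],
)

```text
t: 21.65
tcp_pos: [0.7031, 0.1848, 0.12]
tool_rot: [-0.106, 0.994, 0.0, 0.0]
force: [0.2, -0.2, 0.4]
finger_gap: 0.0
gripper_force: 0.0
```

```bash
python3 -c "from h import *;st()"
```

```text
t21.65 [0.7031 0.1848 0.12  ] ex,ey rel pred(mm): [131.  -17.2] F ex,ey,z [ 0.17 -0.25  0.35] T [ 0.011 -0.004  0.045] yaw 102.23
```

>>> move_arm(
  increments=[
    [[1,0,0.001,0,0],[1,0,0,0,0]],
  ],
)

```text
t: 21.85
tcp_pos: [0.7031, 0.1855, 0.12]
tool_rot: [-0.106, 0.994, -0.0, -0.0]
force: [-0.4, 0.3, -0.1]
finger_gap: 0.001
gripper_force: 0.2
```

```bash
python3 -c "from h import *;st()"
```

```text
t21.85 [0.7031 0.1855 0.12  ] ex,ey rel pred(mm): [131.1 -16.5] F ex,ey,z [-0.37  0.35 -0.11] T [-0.096  0.006  0.019] yaw 102.22
```

>>> move_arm(
  increments=[
    [[1,0,0.001,0,0],[1,0,0.0007,0,0],[1,0,0,0,0]],
  ],
)

```text
t: 22.15
tcp_pos: [0.7031, 0.1856, 0.12]
tool_rot: [-0.106, 0.994, -0.001, -0.0]
force: [-0.2, -5.0, 0.6]
finger_gap: 0.002
gripper_force: 2.4
```

```bash
python3 -c "from h import *;st()"
```

```text
t22.15 [0.7031 0.1856 0.12  ] ex,ey rel pred(mm): [131.1 -16.4] F ex,ey,z [-1.25 -4.81  0.6 ] T [-0.776  0.112  0.047] yaw 102.22
```

>>> move_arm(
  increments=[
    [[1,0,0.001,0,0],[1,0,0,0,0]],
  ],
)

```text
t: 22.35
tcp_pos: [0.7031, 0.1857, 0.12]
tool_rot: [-0.106, 0.994, -0.002, -0.001]
force: [0.3, -7.1, 1.1]
finger_gap: -0.0
gripper_force: 3.4
```

```bash
python3 -c "from h import *;st()"
```

```text
t22.35 [0.7031 0.1857 0.12  ] ex,ey rel pred(mm): [131.1 -16.4] F ex,ey,z [-1.24 -7.02  1.1 ] T [-1.068  0.05   0.08 ] yaw 102.22
```

Shut against the lath (7 N). Backing off and rising.

>>> move_arm(
  increments=[
    [[1,0,-0.004,0,0],[1,0.004,-0.015,0,0],[1,0.006,-0.03,0,0],[1,0.006,-0.03,0.02,0],[1,0,0,0.045,0],[1,0,0,0.045,0],[1,0,0,0,0],[1,0,0,0,0]],
  ],
)

```text
t: 23.15
tcp_pos: [0.7203, 0.1088, 0.2322]
tool_rot: [-0.106, 0.994, 0.0, 0.002]
force: [-0.0, 0.3, -0.7]
finger_gap: -0.001
gripper_force: 0.0
```

```bash
python3 - <<'E'
from h import *
st()
ims=[]
for c in ['wrist','side','top']:
    w=manip.snapshot(c);ims.append(w['img'])
    for l in ['leaf','socket_high','grip']:
        print(l,c,[(np.round(d['xyz'],3).tolist(),round(d['confidence'],2)) for d in manip.mark_of(l,c) if d['xyz'][0]>.48 and d['xyz'][1]>0])
cv2.imwrite('pics/m8.png',np.hstack([cv2.resize(ims[0],(400,300)),cv2.resize(ims[1][100:220,180:340],(400,300))])[:,:,::-1])
E
```

```text
t23.15 [0.7203 0.1088 0.2322] ex,ey rel pred(mm): [131.5 -95.1] F ex,ey,z [ 0.03  0.26 -0.72] T [ 0.005  0.022 -0.026] yaw 102.18
leaf wrist [([0.569, 0.173, 0.019], 0.7)]
socket_high wrist [([0.576, 0.177, 0.108], 0.89)]
grip wrist [([0.663, 0.191, 0.162], 0.91)]
leaf side [([0.571, 0.172, 0.014], 0.79)]
socket_high side [([0.569, 0.175, 0.11], 0.64), ([0.569, 0.172, 0.014], 0.64)]
grip side [([0.66, 0.186, 0.162], 0.78), ([0.561, 0.17, 0.032], 0.64)]
leaf top [([0.567, 0.171, 0.014], 0.63)]
socket_high top [([0.568, 0.174, 0.108], 0.9)]
grip top [([0.662, 0.186, 0.165], 0.54)]
```

View pics/m8.png

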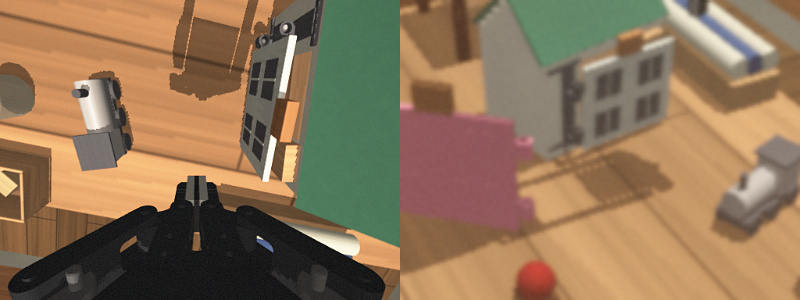

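```bash
python3 - <<'E'
from h import *
from scipy.spatial.transform import Rotation as R
s=manip.sense();w=manip.snapshot('wrist')
M=np.eye(4);M[:3,:3]=R.from_quat(s['tool_rot']).as_matrix();M[:3,3]=s['tcp_pos'];T=M@w['tool_from_camera']
def up(u,v,z):
    u*=1.28;v*=1.28
    d=T[:3,:3]@[(u-w['cx'])/w['fx'],(v-w['cy'])/w['fy'],1];return T[:3,3]+d*(z-T[2,3])/d[2]
for a,b,z,z2 in [((296,37),(271,181),.15,.145),((325,0),(295,190),.165,.165)]:
    a=up(*a,z);b=up(*b,z2);d=b-a;print(a,b,np.degrees(np.arctan2(d[1],d[0])))
E
```

```text
[0.58295883 0.17860152 0.15      ] [0.73582342 0.2053766  0.145     ] 9.934890083992851
[0.55475269 0.18736509 0.165     ] [0.73286113 0.22521216 0.165     ] 11.996601571592404
```

```bash
python3 -c "
from station import manip
print(manip.sign_off())"
```

```text
the job is handed in; nothing more can be done
None
```

The leaf hangs fully home on both pintles and is shut to within about 2 degrees of the house front by the last camera view; it has been let go with the arm clear, and the job was handed in at about 23 s, though the hand-in returned no verdict.

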